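Flip the teapot lid shut

TASK

The steel teapot on the shelf has been left with its lid flipped open. With your fingertips or the outside of your fingers, push the lid over and ease it down without slamming it, then press it gently on top until it is fully home, and come away. Do not take the lid or its knob between the fingers, do not lift or shove the pot, and leave the cups, sugar bowl and tray alone.

Things in the scene. Friction and masses are not known exactly. Their poses are not given: they have to be found in the camera images.
- teapot: stainless steel teapot, loose, about 0.6 to 1 kg, standing on the plank shelf; round body 128 mm across at its widest, foot 112 mm across, rim 122 mm above the foot. Origin at the centre of its underside, z up; x points to the spout (reaching 108 mm from the axis, 120 mm high), -x to the black handle (reaching 110 mm from the axis, top 106 mm high). The lid's hinge is on the rim at the handle side. It tips or slides if pushed with several newtons high up.
- lid (a joint): angle of the lid's hinge in rad: 0 is shut (flush on the rim, a rigid stop: press lightly and slowly there), 1.57 is standing upright, up to 2.15 leaning back over the handle. The hinge is stiff (0.035 N m of friction): the lid stays where it is left, and about 0.5 to 1 N at its free edge moves it.
- lid_hinge (a point): point on the lid's hinge axis, at the handle side of the rim: 46 mm from the pot's axis and 122 mm above its foot. Its frame turns with the lid: x runs from the hinge across the lid to its free edge, y is parallel to the hinge axis, z is the outward side of the lid (up when shut; towards the handle when the lid stands upright).
- lid_center (a point): middle of the lid's disc, half-way through its thickness, 46 mm from the hinge along x. The lid is a flat steel disc 88 mm across and 4 mm thick: its inner face is level with the hinge axis, its outer face lies 4 mm further along z, and its free edge is 90 mm from the hinge. Same axes as lid_hinge.
- lid_knob (a point): centre of the black ball knob, 18 mm across, on the middle of the lid's outer face; the knob's top is 24 mm above the lid's inner face.
- sugar_bowl: green ceramic sugar bowl with its cap on, 92 mm across, 96 mm high, loose, beside the pot (its +y side); origin at the centre of its underside. Leave alone.
- cup_near: clear glass tea cup upside down, 60 mm across, 75 mm high, loose, beside the pot (its -y side); origin at the centre of its lower rim. Leave alone.
- cup_far: a second such glass cup upside down, farther to the left; origin at the centre of its lower rim. Leave alone.
- tray: blue plastic tray, 240 x 160 x 22 mm, lying empty at the right; origin at the centre of its underside. Leave alone.

How it is judged:
On the way, in this order (a step that is already met when the one before it is completed fails the run):
1. the fingers push the lid over past upright (value of joint lid below 1.3 rad and contact force between the fingers and teapot above 0.1 N).
2. with the lid down on the rim, the fingers press it (over 1 N for 0.15 s) (value of joint lid below 0.06 rad and contact force between the fingers and teapot above 1 N), for 0.15 s.
At the end, for the whole second after the job is handed in: The lid is shut (within 0.06 rad of its stop), the pot stands upright (within 0.05 rad) and at rest within 30 mm of where it stood, and the bowl, both cups and the tray are within 15 mm of where they were (value of joint lid below 0.06 rad and distance of teapot from where it was at the start of the episode below 0.03 m and angle between teapot's own z axis and vertical below 0.05 rad and linear speed of teapot below 0.02 m/s and distance of each of sugar_bowl, cup_near, cup_far, tray from where it was at the start of the episode below 0.015 m); the robot touches nothing.
It fails at once if the pot is lifted off the shelf, tipped (over 0.2 rad) or shoved more than 30 mm (height (world z) of teapot above 0.034 m or angle between teapot's own z axis and vertical above 0.2 rad or distance of teapot from where it was at the start of the episode above 0.03 m).
It fails at once if the lid or its knob is taken between the fingers (distance between the grasp point and lid_knob below 0.008 m or (distance between the grasp point and lid_center below 0.043 m and z of the grasp point in the frame of lid_center between -0.003 and 0.003 m)).
It fails at once if the lid is slammed (turns faster than 3 rad/s) (velocity of joint lid below -3 rad/s).
It fails at once if the pot or lid is pressed with more than 35 N (contact force between the fingers and teapot above 35 N).
It fails at once if the bowl, a cup or the tray is moved more than 15 mm or tipped (distance of any of sugar_bowl, cup_near, cup_far, tray from where it was at the start of the episode above 0.015 m or angle between any of sugar_bowl, cup_near, cup_far, tray's own z axis and vertical above 0.2 rad).
It also fails if it takes over 38 s, if anything falls off the work surface, if the arm or the gripper's body presses on something with over 40 N, if the wrist force passes 120 N, or if a joint passes its speed limit or range.

ROBOT

A 6-joint arm with a two-finger parallel gripper is mounted at the origin on the work surface. World frame = base frame: x ahead of the robot, y to its left, z up, the work surface at z = 0. Lengths are in m, angles in rad, forces in N, time in s.
With the tool pointing down it reaches from about 0.35 to 0.85 m from the base axis. Payload 8.1 kg.
Tool frame: the origin (TCP) lies at the very end of the fingers, on their centre line; the grasp point (between the pads) lies 19 mm behind it (robot.grip_depth is the distance from the TCP to the grasp point, in m); z points along the fingers, y is the line along which they close (so a half turn about z gives the same grasp; the last joint's range is limited). The gripper opens to 93 mm and grips with 3 to 60 N. Pads are 15 mm wide; open, the fingers measure 128 mm over their backs; the gripper's body (75 mm by 188 mm) begins 65 mm behind the grasp point.
Start: joints at [1.202, 0.13, 1.488, -0, 1.523, -0.085], TCP at [0.168, 0.576, 0.219] pointing down, gripper open.
Joint ranges: [-2.96, 2.96], [-0.89, 2.26], [0.02, 2.5], [-1.34, 4.48], [0, 2.73], [-2.66, 2.66]. Speed limits (rad/s): [2.39, 2.39, 2.79, 3.14, 3.14, 3.14].

INTERFACE

Orientations are given as a rotation vector (axis times angle).
In Python, from plant import robot gives the robot as it stands. The module is installed in compiled form; this text tells all that it offers.
- The arm moves only by the shell command python3 -m jog 'ROWS' [FORCE]. ROWS is JSON, a list that holds one entry, the list of rows, each a list of 7 numbers: the turn, a rotation vector about the tool's x, y, z in degrees, then the shift along the tool's x, y, z in cm, then the finger opening in cm, from 0 to 9.3. A call has 1 to 5 rows; each row shifts and turns the commanded pose from where the row before left it, along the tool's axes as they then stand; what a row does not reach is not made up. A row lasts 1/12 s, in which the tool goes at most 41.7 mm and 7.16 degrees, less where a joint would pass 70% of its speed; a pose out of reach is approached as far as the arm can. A call is refused whole if a number of a shift passes 4.17 or a number of a turn 7.16, either way. A call with a gripper value outside its range is refused whole. The fingers move at their own pace and stop on an object; FORCE is the grip in N (left out, the last holds). Time passes only in rows, so rows that do not move let the fingers close. It gives the time, the measured TCP pose, the force and the opening at its end, in the units of the state.
- robot.read_state(): the state, without advancing time (a new reading comes with each control period).
- robot.read_camera(name): name is "scene" or "top" or "wrist"; returns a dict with "img" (384x512x3 uint8, red, green, blue), "fx", "fy", "cx", "cy" (pixels), "k1" (the pictures are not rectified: a ray, as slopes to the right and down, at radius r is drawn at 1 + k1 r^2 times it, then the intrinsics apply), "extrinsics" (4x4, takes a point from camera to world coordinates). Camera axes: x right, y up, looking along -z (the intrinsics and any distortion apply to the point x, -y, -z); pixel columns grow to the right and rows downward; lengths in m; the calibration is good to about 2 mm. A picture is of the moment at which its call begins. There is no depth.
- robot.close_job(): hands the job in, once; it reports no verdict.
Trained networks look in a picture, given as the dict that the camera call returned (one of the last four; its "shot" number tells which), for a name from the list of things; names that differ only in an ending like _2 or _b are one class to them, and where a whole thing is asked for, a point or a joint stands for the part that bears it (a point fixed in the world has none). Each returns a list of dicts, best first, with "confidence" (0 to 1); they miss things now and then, are a little off and sometimes report something else, mostly with a low value. They report only what shows in the picture. A call takes as long as a camera call.
- robot.masks_of(picture, label): "pixels" (384x512 bool, what is visible of it) and "point" ([column, row] in pixels, amid what is visible of it).
- robot.pinpoint(picture, label): "point" ([column, row] in pixels: a listed point, or the origin of a listed thing).
The state is a dict: "t": time; "q": joint angles; "dq": joint speeds; "joint_torque": joint torques, N m; "tool_pos": TCP position; "orientation": TCP orientation; "force": force on the tool from outside, world axes, zero at the start; "wrist_torque": the same for the moment, N m; "opening": finger opening in m.
Only numpy, scipy, OpenCV 4.12 (cv2) and the standard library are available. Lean on these libraries where they do the work, as an engineer would, in place of code of your own. Each camera call takes 0.05 s, during which the arm holds its last target. There are 200 camera calls.

## Working session

There is one attempt and no reset: what is moved stays moved. The work goes in short steps, Python scripts to look and compute and a shell command to move; the robot and the scene stay as the last step left them, time stands still between calls to the robot, and variables do not carry over. Pictures are saved under pics/ and viewed, on a budget of 10 in all, crops included, one or two more only if the job needs it, and the job is handed in when it is done.

```bash
mkdir -p pics
cat > h.py <<'E'
import numpy as np, cv2
from scipy.optimize import least_squares
from scipy.spatial.transform import Rotation as R
from plant import robot
def ray(p,px):
    K=np.array([[p["fx"],0,p["cx"]],[0,p["fy"],p["cy"]],[0,0,1.]])
    u=cv2.undistortPoints(np.array([[px]],float),K,np.array([p["k1"],0,0,0,0.]))[0,0]
    # k1 acts as 1+k1 r^2 of undistorted slope, same as OpenCV
    E=np.array(p["extrinsics"]); d=E[:3,:3]@np.array([u[0],-u[1],-1]); return E[:3,3],d/np.linalg.norm(d)
def tri(rs):
    A=sum(np.eye(3)-np.outer(d,d) for o,d in rs); b=sum((np.eye(3)-np.outer(d,d))@o for o,d in rs)
    x=np.linalg.solve(A,b); return x,[round(1e3*float(np.linalg.norm(np.cross(x-o,d))),1) for o,d in rs]
def atz(r,z): o,d=r; return o+d*(z-o[2])/d[2]
E
python3 - <<'E'
from h import *
P={c:robot.read_camera(c) for c in("scene","top","wrist")}
for c in P: cv2.imwrite(f"pics/{c}0.png",P[c]["img"][:,:,::-1]); print(c,P[c]["shot"],np.round(np.array(P[c]["extrinsics"])[:3,3],3))
for l in("teapot","lid_hinge","lid_center","lid_knob","sugar_bowl","cup_near","cup_far","tray"):
    rs=[]
    for c in P:
        for i,a in enumerate(robot.pinpoint(P[c],l)[:2]):
            r=ray(P[c],a["point"]); print(l,c,np.round(a["point"],1),round(a["confidence"],2),np.round(atz(r,.02),3))
            if i==0 and a["confidence"]>.4: rs.append(r)
    if len(rs)>1: x,e=tri(rs); print("  ->",np.round(x,4),e)
print(robot.read_state())
I=np.hstack([P["scene"]["img"],P["top"]["img"]]);
E
```

```text
scene 1 [1.33  0.416 1.494]
top 2 [0.491 0.03  1.231]
wrist 3 [0.095 0.596 0.383]
teapot scene [255.3 206.5] 0.7 [ 0.573 -0.021  0.02 ]
teapot scene [160.4 155.4] 0.3 [ 0.53  -0.506  0.02 ]
teapot top [259.9 186.5] 0.63 [ 0.59  -0.008  0.02 ]
  -> [ 0.5885 -0.0094  0.0523] [2.2, 2.2]
lid_hinge scene [266.7 193.3] 0.61 [ 0.496 -0.009  0.02 ]
lid_hinge top [247.9 192.1] 0.47 [0.573 0.031 0.02 ]
  -> [0.5652 0.0288 0.1428] [2.0, 2.0]
lid_center top [245.6 194.1] 0.48 [0.566 0.038 0.02 ]
lid_center top [245.5 136.2] 0.42 [0.756 0.036 0.02 ]
lid_knob scene [275.  186.9] 0.44 [0.453 0.008 0.02 ]
lid_knob top [242.1 195. ] 0.58 [0.563 0.05  0.02 ]
  -> [0.5522 0.0501 0.1838] [3.5, 3.5]
sugar_bowl scene [245.5 250.5] 0.87 [0.76  0.035 0.02 ]
sugar_bowl top [247.4 135.7] 0.98 [0.757 0.03  0.02 ]
  -> [0.7579 0.0318 0.0137] [2.1, 2.1]
cup_near scene [258.9 182.9] 0.62 [ 0.466 -0.06   0.02 ]
cup_near top [270.6 224. ] 0.54 [ 0.469 -0.041  0.02 ]
  -> [ 0.4724 -0.0474  0.0371] [8.0, 8.0]
cup_far top [110.4 170.8] 0.7 [0.648 0.477 0.02 ]
tray scene [158.1 157.8] 0.81 [ 0.545 -0.507  0.02 ]
tray top [410.1 197.7] 0.78 [ 0.547 -0.499  0.02 ]
  -> [ 0.5479 -0.5003  0.0252] [3.2, 3.2]
{'t': 1.35, 'q': array([ 1.20162513e+00,  1.30408041e-01,  1.48821318e+00, -9.27562511e-06,
        1.52300911e+00, -8.54250449e-02]), 'dq': array([-0.00061906,  0.00051054,  0.00017553, -0.00172509, -0.00065726,
       -0.00044471]), 'joint_torque': array([-6.90566994e-04, -5.59742296e+01, -4.92049170e+01,  7.68031692e-02,
        2.26715655e-02,  2.67731599e-05]), 'tool_pos': array([0.16796643, 0.5760032 , 0.21862317]), 'orientation': array([ 4.44212951e-01,  3.11002828e+00, -6.09433453e-05]), 'force': array([ 0.2363325 ,  0.65396373, -0.71078005]), 'wrist_torque': array([ 0.01648427, -0.02898893,  0.04297488]), 'opening': 0.0928446818570643}
```

View pics/scene0.png

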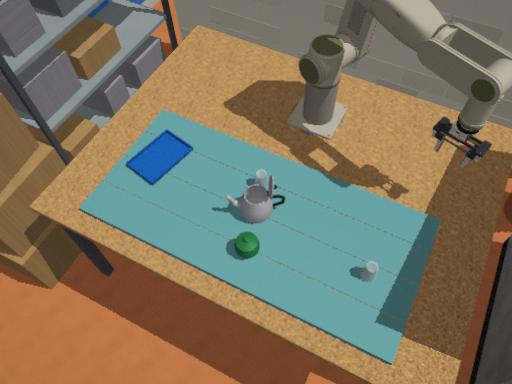

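View pics/top0.png

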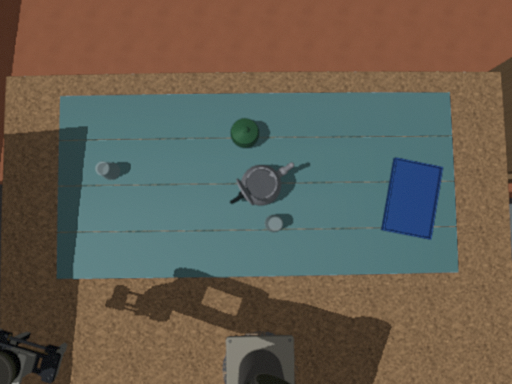

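The pot is near (0.59, -0.01) with yaw about -60°. Its lid leans back over the handle, which is at pixel (238,200) in the top view. The bowl is at (245,132) and the near cup at (275,223). I'm moving over with the fingers closed for a wrist view.

```bash
R5='[[[0,0,0,-2.56,-1.97,-0.51,0],[0,0,0,-2.56,-1.97,-0.51,0],[0,0,0,-2.56,-1.97,-0.51,0],[0,0,0,-2.56,-1.97,-0.51,0],[0,0,0,-2.56,-1.97,-0.51,0]]]'
python3 -m jog '[[[0,0,0,-2.56,-1.97,-0.51,0],[0,0,0,-2.56,-1.97,-0.51,0],[0,0,0,-2.56,-1.97,-0.51,0],[0,0,0,-2.56,-1.97,-0.51,0],[0,0,0,-2.56,-1.97,-0.51,0]]]' 5
python3 -m jog '[[[0,0,0,-2.56,-1.97,-0.51,0],[0,0,0,-2.56,-1.97,-0.51,0],[0,0,0,-2.56,-1.97,-0.51,0],[0,0,0,-2.56,-1.97,-0.51,0],[0,0,0,-2.56,-1.97,-0.51,0]]]'
python3 -m jog '[[[0,0,0,-2.56,-1.97,-0.51,0],[0,0,0,-2.56,-1.97,-0.51,0],[0,0,0,-2.56,-1.97,-0.51,0],[0,0,0,-2.56,-1.97,-0.51,0],[0,0,0,-2.56,-1.97,-0.51,0]]]'
python3 -m jog '[[[0,0,0,-2.56,-1.97,-0.51,0],[0,0,0,-2.56,-1.97,-0.51,0],[0,0,0,-2.56,-1.97,-0.51,0],[0,0,0,-2.56,-1.97,-0.51,0],[0,0,0,-2.56,-1.97,-0.51,0]]]'
python3 -m jog '[[[0,0,6.3,0,0,0,0],[0,0,6.3,0,0,0,0],[0,0,6.3,0,0,0,0],[0,0,6.3,0,0,0,0],[0,0,6.3,0,0,0,0]]]'
python3 -m jog '[[[0,0,6.3,0,0,0,0],[0,0,6.3,0,0,0,0],[0,0,0,0,0,0,0]]]'
cat > look.py <<'E'
from h import *; import sys
n=sys.argv[1]
P={c:robot.read_camera(c) for c in("scene","top","wrist")}
I=cv2.resize(P["wrist"]["img"],None,fx=1.5,fy=1.5); cv2.imwrite(f"pics/w{n}.png",I[:,:,::-1])
for l in("teapot","lid_hinge","lid_center","lid_knob"):
    rs=[]
    for c in P:
        for i,a in enumerate(robot.pinpoint(P[c],l)[:1]):
            r=ray(P[c],a["point"]); print(l,c,np.round(a["point"],1),round(a["confidence"],2))
            if i==0 and a["confidence"]>.4: rs.append(r)
    if len(rs)>1: x,e=tri(rs); print("  ->",np.round(x,4),e)
s=robot.read_state(); M=R.from_rotvec(s["orientation"]).as_matrix()
print(s["t"],s["tool_pos"],np.round(M,3).tolist(),s["force"],s["opening"])
E
python3 look.py 1
```

```text
t: 1.77
tool_pos: [0.2639, 0.4444, 0.2444]
orientation: [0.444, 3.11, 0.0]
force: [-0.4, 0.7, 0.2]
opening: 0.0641
t: 2.18
tool_pos: [0.3592, 0.3139, 0.2701]
orientation: [0.444, 3.11, 0.001]
force: [0.5, -0.4, 0.3]
opening: 0.0308
t: 2.6
tool_pos: [0.4546, 0.1834, 0.2956]
orientation: [0.444, 3.109, 0.0]
force: [-0.6, -0.5, -0.9]
opening: 0.0008
t: 3.02
tool_pos: [0.5499, 0.0529, 0.321]
orientation: [0.444, 3.11, 0.0]
force: [0.2, 0.4, -1.3]
opening: 0.0004
t: 3.43
tool_pos: [0.5492, 0.0542, 0.3206]
orientation: [-1.28, -2.869, 0.0]
force: [-0.1, -0.3, 1.1]
opening: 0.0005
t: 3.68
tool_pos: [0.5492, 0.0544, 0.3207]
orientation: [1.586, 2.712, 0.0]
force: [0.2, -0.2, 0.3]
opening: 0.0005
teapot scene [255.6 209.5] 0.78
teapot wrist [255.1 204.5] 0.72
  -> [ 0.5888 -0.0125  0.0291] [1.6, 1.6]
lid_hinge scene [265.8 194.3] 0.45
lid_hinge wrist [255.7 193.8] 0.83
  -> [0.5652 0.0256 0.1313] [2.9, 2.9]
lid_center scene [267.8 180.7] 0.64
lid_center wrist [254.8 198.7] 0.69
  -> [0.5555 0.0348 0.2107] [8.7, 8.7]
lid_knob scene [271.8 188.2] 0.59
lid_knob wrist [253.3 188.6] 0.82
  -> [0.5536 0.0422 0.1709] [0.5, 0.5]
4.4333 [0.54917392 0.05440492 0.32063222] [[-0.495, 0.869, -0.0], [0.869, 0.495, -0.0], [0.0, -0.0, -1.0]] [0.27731776 0.07390888 0.28865928] 0.00024684861395389893
```

View pics/w1.png

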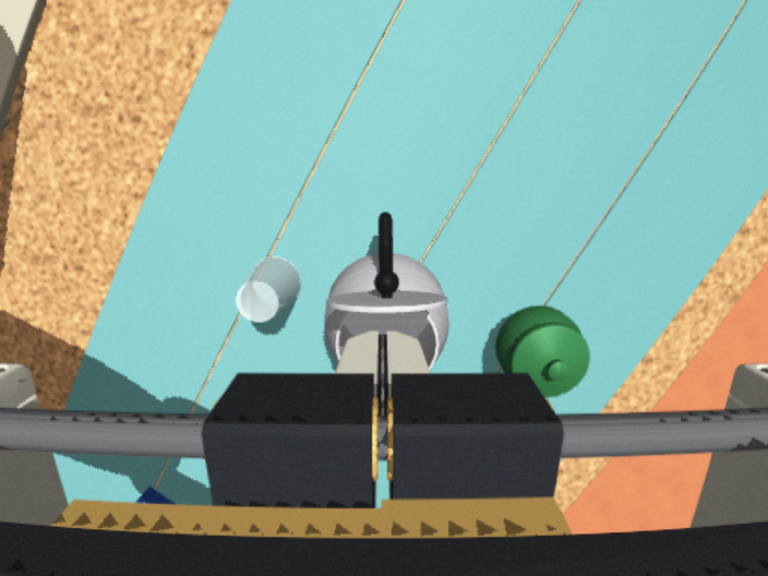

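```bash
cat > fit.py <<'E'
from h import *
P=[robot.read_camera(c) for c in("scene","top","wrist")]
obs=[]
for l in("teapot","lid_hinge","lid_center","lid_knob"):
    for p in P:
        for a in robot.pinpoint(p,l)[:1]:
            if a["confidence"]>.35: obs.append((l,)+ray(p,a["point"]))
def pts(v):
    x,y,w,t=v; d=np.array([np.cos(w),np.sin(w),0]); u=np.array([0,0,1.]); o=np.array([x,y,.02])
    h=o-d*.046+u*.122; X=d*np.cos(t)+u*np.sin(t); Z=-d*np.sin(t)+u*np.cos(t)
    return {"teapot":o,"lid_hinge":h,"lid_center":h+.046*X+.002*Z,"lid_knob":h+.046*X+.015*Z}
f=lambda v: np.concatenate([np.cross(pts(v)[l]-o,d)*1e3 for l,o,d in obs])
r=least_squares(f,[.589,-.011,-1.05,1.8],loss="soft_l1",f_scale=3)
print(np.round(r.x,4),"hinge",np.round(pts(r.x)["lid_hinge"],4),[(o[0],round(float(np.linalg.norm(e)),1)) for o,e in zip(obs,f(r.x).reshape(-1,3))])
H=pts(r.x)["lid_hinge"]; s=robot.read_state(); M=R.from_rotvec(s["orientation"]).as_matrix()
print("t",s["t"],"TCP rel hinge in tool axes mm",np.round(1e3*M.T@(s["tool_pos"]-H),1),"F",s["force"])
E
python3 fit.py
```

```text
[ 0.5831 -0.0158 -1.1103  1.8414] hinge [0.5627 0.0254 0.142 ] [('teapot', 8.0), ('teapot', 6.0), ('lid_hinge', 2.9), ('lid_hinge', 110.8), ('lid_hinge', 6.9), ('lid_center', 8.5), ('lid_center', 2.2), ('lid_knob', 5.9), ('lid_knob', 0.2)]
t 5.1833 TCP rel hinge in tool axes mm [  31.9    2.6 -178.7] F [0.65877773 1.05023779 0.31531708]
```

```bash
python3 -m jog '[[[0,0,0,2.2,0,0,0],[0,0,0,2.1,0,0,0],[0,0,0,0,0,2.7,0],[0,0,0,0,0,2.7,0],[0,0,0,0,0,2.7,0]]]'
python3 -m jog '[[[0,0,0,0,0,2.6,0],[0,0,0,-1,0,0,0],[0,0,0,-1,0,0,0],[0,0,0,-1,0,0,0],[0,0,0,0,0,0,0]]]'
python3 -m jog '[[[0,0,0,-0.4,0,0,0],[0,0,0,-0.4,0,0,0],[0,0,0,-0.4,0,0,0],[0,0,0,-0.4,0,0,0],[0,0,0,-0.4,0,0,0]]]'
python3 fit.py
python3 - <<'E'
from h import *
p=robot.read_camera("wrist")["img"]; cv2.imwrite("pics/w2.png",cv2.resize(p,None,fx=1.5,fy=1.5)[:,:,::-1])
E
```

```text
t: 5.6
tool_pos: [0.5282, 0.0922, 0.2394]
orientation: [1.577, 2.715, 0.002]
force: [0.4, 0.3, -0.3]
opening: 0.0004
t: 6.02
tool_pos: [0.5451, 0.0636, 0.2163]
orientation: [1.58, 2.711, 0.002]
force: [1.2, 0.5, -0.1]
opening: 0.0004
t: 6.43
tool_pos: [0.5529, 0.0482, 0.214]
orientation: [1.579, 2.716, 0.001]
force: [0.9, 0.6, -0.6]
opening: 0.0003
[ 0.5899 -0.0122 -0.9983  1.698 ] hinge [0.565  0.0265 0.142 ] [('teapot', 3.3), ('teapot', 2.4), ('lid_hinge', 5.5), ('lid_hinge', 1.7), ('lid_center', 4.8), ('lid_knob', 12.7), ('lid_knob', 4.0)]
t 7.1833 TCP rel hinge in tool axes mm [ 25.1   0.1 -71.7] F [-0.32822088  0.57590945 -0.43198289]
```

View pics/w2.png

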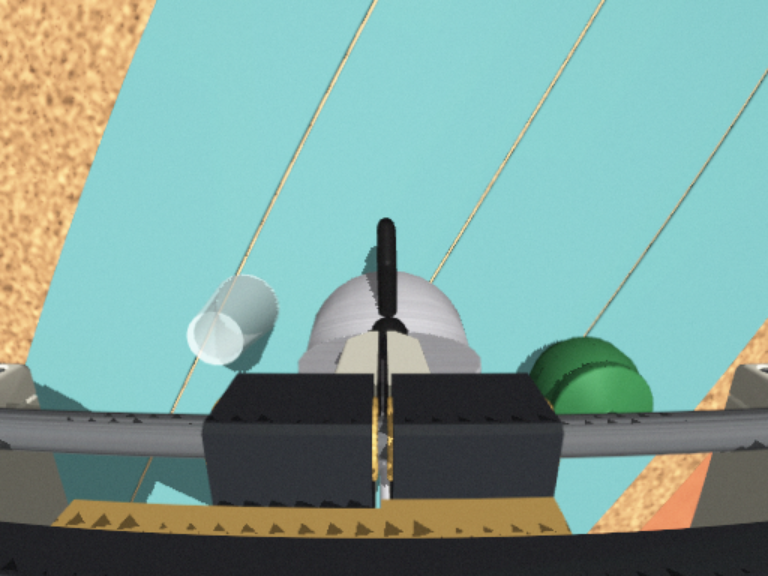

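The finger is behind the lid's outer face: the knob shows at (388,325), just ahead of the fingertip at (382,335). I'll keep pushing.

```bash
python3 -m jog '[[[0,0,0,-0.4,0,0,0],[0,0,0,-0.4,0,0,0],[0,0,0,-0.4,0,0,0],[0,0,0,-0.4,0,0,0],[0,0,0,-0.4,0,0,0]]]'
python3 -m jog '[[[0,0,0,-0.4,0,0,0],[0,0,0,-0.4,0,0,0],[0,0,0,-0.4,0,0,0],[0,0,0,-0.4,0,0,0],[0,0,0,-0.4,0,0,0]]]'
python3 -m jog '[[[0,0,0,-0.4,0,0,0],[0,0,0,-0.4,0,0,0],[0,0,0,-0.2,0,0,0]]]'
python3 fit.py
python3 - <<'E'
from h import *
a=robot.read_camera("wrist")["img"]; b=robot.read_camera("scene")["img"][150:260,180:330]
b=cv2.resize(b,(524,384),interpolation=cv2.INTER_CUBIC); I=cv2.resize(np.hstack([a,b]),None,fx=.77,fy=.77); cv2.imwrite("pics/c3.png",I[:,:,::-1])
E
```

```text
t: 7.65
tool_pos: [0.5628, 0.0304, 0.2136]
orientation: [-1.58, -2.715, 0.0]
force: [-0.6, 0.1, -0.2]
opening: 0.0003
t: 8.07
tool_pos: [0.5726, 0.0132, 0.2136]
orientation: [-1.579, -2.716, 0.0]
force: [-0.3, 1.6, 0.5]
opening: 0.0004
t: 8.32
tool_pos: [0.5776, 0.0043, 0.2136]
orientation: [1.58, 2.715, -0.0]
force: [0.0, 0.6, -0.4]
opening: 0.0007
[ 0.5909 -0.0121 -0.9553  1.1378] hinge [0.5644 0.0255 0.142 ] [('teapot', 3.2), ('teapot', 8.3), ('teapot', 4.9), ('lid_hinge', 4.0), ('lid_center', 8.1), ('lid_center', 402.5), ('lid_center', 2.0), ('lid_knob', 7.8), ('lid_knob', 3.1)]
t 9.0667 TCP rel hinge in tool axes mm [-24.3   1.1 -71.6] F [ 0.07472672 -0.06528557 -0.68568072]
```

View pics/c3.png

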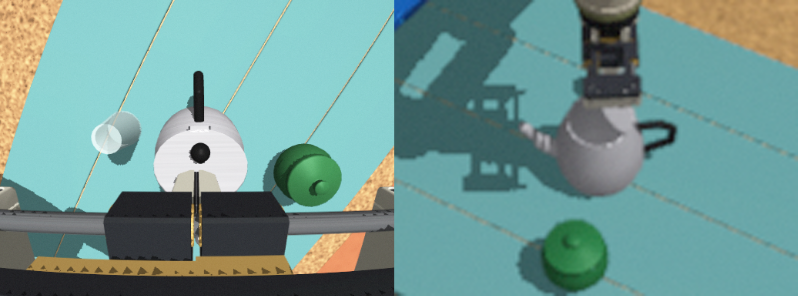

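The lid is at about 1.14 rad and the finger is on its outer face beyond the knob at (200,153). Next I follow the lid's arc down.

```bash
python3 -m jog '[[[0,0,0,-0.45,0,0.27,0],[0,0,0,-0.45,0,0.27,0],[0,0,0,-0.45,0,0.27,0],[0,0,0,-0.39,0,0.34,0],[0,0,0,-0.39,0,0.34,0]]]'
python3 -m jog '[[[0,0,0,-0.39,0,0.34,0],[0,0,0,-0.32,0,0.41,0],[0,0,0,-0.32,0,0.41,0],[0,0,0,-0.32,0,0.41,0],[0,0,0,-0.22,0,0.47,0]]]'
python3 -m jog '[[[0,0,0,-0.22,0,0.47,0],[0,0,0,-0.22,0,0.47,0],[0,0,0,-0.11,0,0.37,0],[0,0,0,-0.11,0,0.37,0],[0,0,0,-0.11,0,0.37,0]]]'
python3 fit.py
python3 - <<'E'
from h import *
a=robot.read_camera("wrist")["img"]; b=robot.read_camera("scene")["img"][150:260,180:330]
b=cv2.resize(b,(524,384),interpolation=cv2.INTER_CUBIC); I=cv2.resize(np.hstack([a,b]),None,fx=.77,fy=.77); cv2.imwrite("pics/c4.png",I[:,:,::-1])
E
```

```text
t: 9.58
tool_pos: [0.5881, -0.0142, 0.1982]
orientation: [-1.58, -2.715, 0.0]
force: [0.0, 0.2, 0.9]
opening: 0.0007
t: 10.0
tool_pos: [0.5959, -0.0277, 0.178]
orientation: [1.579, 2.715, -0.0]
force: [-0.3, -0.3, -0.4]
opening: 0.0004
t: 10.42
tool_pos: [0.5995, -0.034, 0.1575]
orientation: [-1.579, -2.716, -0.0]
force: [0.0, -0.1, 0.2]
opening: 0.0006
[ 0.5878 -0.0117 -1.063   0.4353] hinge [0.5654 0.0285 0.142 ] [('teapot', 16.1), ('teapot', 8.6), ('teapot', 1.2), ('lid_hinge', 4.0), ('lid_hinge', 2.5), ('lid_hinge', 2.9), ('lid_center', 5.3), ('lid_center', 0.5), ('lid_knob', 1.3), ('lid_knob', 8.3), ('lid_knob', 4.0)]
t 11.1667 TCP rel hinge in tool axes mm [-71.1  -1.3 -15.9] F [ 0.59773523 -0.13473477  0.37642371]
```

View pics/c4.png

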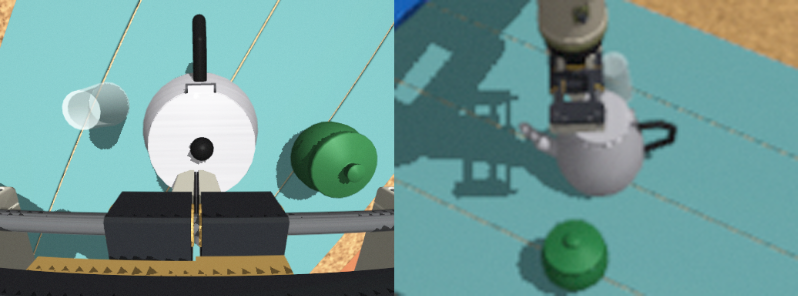

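The lid is almost down, with the fingertip between the knob at (201,149) and the free edge. I'll lower it slowly and watch the force.

```bash
python3 -m jog '[[[0,0,0,0,0,0.2,0],[0,0,0,0,0,0.2,0],[0,0,0,0,0,0.2,0],[0,0,0,0,0,0.1,0],[0,0,0,0,0,0.1,0]]]'
python3 -m jog '[[[0,0,0,0,0,0.05,0],[0,0,0,0,0,0.05,0],[0,0,0,0,0,0,0]]]'
```

```text
t: 11.68
tool_pos: [0.5993, -0.034, 0.1495]
orientation: [-1.579, -2.715, 0.0]
force: [-0.7, 0.0, 0.8]
opening: 0.0006
t: 11.93
tool_pos: [0.5994, -0.034, 0.1487]
orientation: [-1.579, -2.716, 0.0]
force: [-0.2, 0.0, -0.4]
opening: 0.0008
```

```bash
python3 -m jog '[[[0,0,0,0,0,0.05,0],[0,0,0,0,0,0.05,0],[0,0,0,0,0,0,0]]]'
python3 -m jog '[[[0,0,0,0,0,0.05,0],[0,0,0,0,0,0,0]]]'
```

```text
t: 12.18
tool_pos: [0.5996, -0.034, 0.1483]
orientation: [1.579, 2.715, 0.0]
force: [-0.8, 0.4, 2.6]
opening: 0.0009
t: 12.35
tool_pos: [0.5997, -0.034, 0.1481]
orientation: [1.579, 2.715, 0.0]
force: [-3.2, 0.4, 5.9]
opening: 0.0008
```

```bash
python3 -m jog '[[[0,0,0,0,0,0.05,0],[0,0,0,0,0,0,0],[0,0,0,0,0,0,0]]]'
python3 -m jog '[[[0,0,0,0,0,0,0],[0,0,0,0,0,0,0],[0,0,0,0,0,0,0]]]'
python3 fit.py
python3 - <<'E'
from h import *
a=robot.read_camera("wrist")["img"]; b=robot.read_camera("scene")["img"][150:260,180:330]
b=cv2.resize(b,(524,384),interpolation=cv2.INTER_CUBIC); I=cv2.resize(np.hstack([a,b]),None,fx=.77,fy=.77); cv2.imwrite("pics/c5.png",I[:,:,::-1])
E
```

```text
t: 12.6
tool_pos: [0.5997, -0.034, 0.1481]
orientation: [1.579, 2.715, 0.0]
force: [-4.9, -0.5, 8.2]
opening: 0.0005
t: 12.85
tool_pos: [0.5997, -0.034, 0.148]
orientation: [1.579, 2.715, 0.0]
force: [-4.1, 1.3, 9.2]
opening: 0.0009
[ 0.5855 -0.0096 -1.0502  0.0965] hinge [0.5626 0.0303 0.142 ] [('teapot', 9.0), ('teapot', 2.0), ('lid_hinge', 6.8), ('lid_hinge', 7.1), ('lid_hinge', 2.6), ('lid_center', 4.6), ('lid_center', 1.5), ('lid_center', 3.0), ('lid_knob', 7.8), ('lid_knob', 1.9), ('lid_knob', 1.3)]
t 13.6 TCP rel hinge in tool axes mm [-74.2   0.4  -6. ] F [-3.81958253  0.57935125  8.56465058]
```

View pics/c5.png

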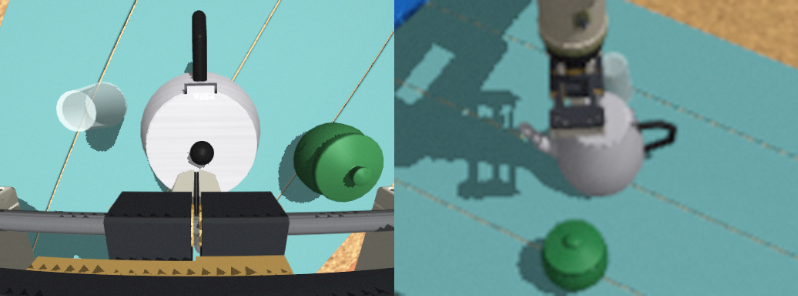

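The force rose stiffly to about 9 N and the fingertip stopped at z=0.148, so the lid is seated. I'm unloading gently and coming away.

```bash
python3 -m jog '[[[0,0,0,0,0,-0.1,0],[0,0,0,0,0,-0.1,0],[0,0,0,0,0,-0.3,0],[0,0,0,0,0,-1,0],[0,0,0,0,0,-2,0]]]'
python3 -m jog '[[[0,0,0,0,0,-3,0],[0,0,0,0,0,-3,0],[0,0,0,1.5,0,-3,0],[0,0,0,2,0,-3,0],[0,0,0,0,0,0,0]]]'
python3 fit.py
python3 - <<'E'
from h import *
a=robot.read_camera("wrist")["img"]; b=robot.read_camera("scene"); 
t=robot.read_camera("top")
for l in("sugar_bowl","cup_near","cup_far","tray"): print(l,[np.round(x["point"],1) for p in(b,t) for x in robot.pinpoint(p,l)[:1]])
b=b["img"][150:260,180:330]
b=cv2.resize(b,(524,384),interpolation=cv2.INTER_CUBIC); I=cv2.resize(np.hstack([a,b]),None,fx=.77,fy=.77); cv2.imwrite("pics/c6.png",I[:,:,::-1])
E
```

```text
t: 14.12
tool_pos: [0.5977, -0.0338, 0.1797]
orientation: [-1.577, -2.712, 0.003]
force: [0.0, 1.1, -0.2]
opening: 0.0003
t: 14.53
tool_pos: [0.5839, -0.0015, 0.3109]
orientation: [1.573, 2.709, 0.009]
force: [0.9, -0.1, 2.1]
opening: 0.0007
[ 0.5871 -0.0088 -1.0735  0.1569] hinge [0.5651 0.0317 0.142 ] [('teapot', 14.8), ('teapot', 10.3), ('teapot', 2.4), ('lid_hinge', 9.8), ('lid_hinge', 4.8), ('lid_hinge', 0.7), ('lid_center', 2.1), ('lid_center', 4.5), ('lid_center', 2.6), ('lid_knob', 1.4), ('lid_knob', 1.2), ('lid_knob', 3.8)]
t 15.2833 TCP rel hinge in tool axes mm [ -39.1   -2.7 -159.7] F [0.09423206 0.05361338 0.58570615]
sugar_bowl [array([246. , 251.3]), array([251. , 192.4])]
cup_near [array([258.5, 178.7]), array([270.5, 226.7])]
cup_far [array([369.1, 277.7]), array([108.9, 169.3])]
tray [array([157. , 157.2]), array([412.5, 197.8])]
```

View pics/c6.png

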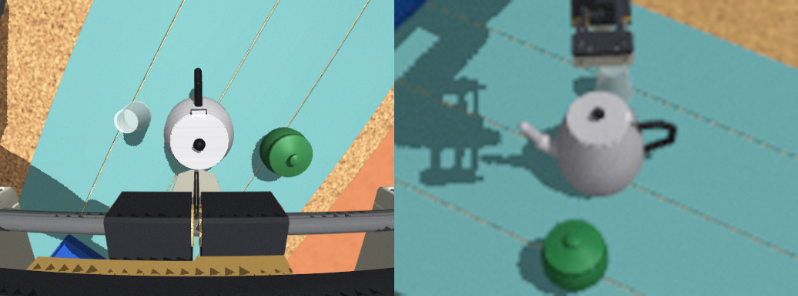

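The lid sits flat on the rim with the knob in the middle at (198,145), and nothing else has moved. The tool is clear, so I'm handing in.

```bash
python3 -c "
from plant import robot
print(robot.close_job(), robot.read_state()['force'])"
```

```text
the job is handed in; nothing more can be done
the job is handed in; nothing more can be done
```

The teapot's lid is shut, and I handed the job in at about 15 s of the 38 s allowed; no verdict is reported. I kept the fingers closed throughout. I pushed the lid's outer face from the handle side, followed its arc down slowly, pressed near the free edge, and lifted away.

**Press:** the force on the lid rose to about 9 N and stayed there for over a second, with the fingertip stopped at z = 0.148 m. The hinge alone needs only about 0.5 N, so I took this as the lid on its stop.

**Last pictures:** the lid lies flat on the rim, and the pot, bowl and near cup look undisturbed. The tool was clear, about 16 cm above the rim.

**Checks that disagreed:**
- **Lid angle:** the camera fit gave 0.10 rad during the press and 0.16 rad after I withdrew, both above the 0.06 rad limit. The fit's residuals were up to 15 mm, so I trusted the force and fingertip height instead.
- **Fingertip height:** it stopped about 2 mm higher than I expected (0.146 m). That is either a slightly thicker shelf or at most about 0.03 rad of lid angle.
- **Sideways force:** about 4 N showed up along -x during the press. I put this down to friction as the arm flexed.
- **Bowl position:** in the last top view the network put the bowl at the pot's position. I took this as a false detection, since the scene view had it where it started, within about 1 pixel.

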